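# Sort shoulder bolts with a length gauge

## Task

Take the two shoulder bolts one at a time, try each in the length gauge (shank down in the notch, underside of the head against the outside of the notched plate) and lay it flat in its tray before you take the other. A bolt whose tip goes down in front of the stop plate is short and belongs in the shorter tray; one whose tip is stopped on top of the stop plate is long and belongs in the longer tray. Press only gently on the gauge, and leave the tape roll and the spanner where they are.

Things in the scene. Friction and masses are not known exactly. Their poses are not given: they have to be found in the camera images.
- bolt_a: steel bolt, rigid, 0.28 kg: hex head 32 mm across flats, 14 mm thick; shank 22 mm in diameter, threaded end 21 mm. Length from under the head to the tip: 90 to 110 mm, new at every start, not told (bolt_a_end in the rules is the part over 90 mm): gauge it. Origin on the axis, 45 mm from the underside of the head (good grip); x from head to tip. Lying, its axis slopes 3 degrees down to the tip, origin 14 mm up
- bolt_b: the other bolt, with a length of its own; form, range of lengths, origin and axes as for bolt_a
- gauge: length gauge, fixed: base plate 118 x 60 x 8 mm (x = -2 to 116 mm) with two aluminium plates standing across it, a notched plate and a stop plate, nothing between them. Origin on the bench under the middle of the notched plate's outer face, the face the bolt head bears on; x axis from there to the stop plate, z up
- gauge_notch (a point): middle of the notch floor at the outer face of the notched plate, 22 mm above the bench. The notch is 28 mm wide and open at the top; the plate is 60 mm wide, 66 mm high and 10 mm thick (gauge x = 0 to 10 mm)
- gauge_stop (a point): middle of the top edge of the stop plate's inner face, 45 mm above the bench, 100 mm from the notched plate's outer face; the stop plate is 60 mm wide and 12 mm thick (gauge x = 100 to 112 mm). A bolt under 100 mm goes down in front of it, a longer one lands on it; within 1.5 mm of 100 mm either tray is right
- tray_short: the shorter open sheet-metal tray, 136 x 126 mm outside, inside 130 mm long, inside 120 mm wide; walls 22 mm high and 3 mm thick, floor 3 mm thick. Fixed. Origin: centre of its underside on the bench; x axis along its length, y across. Two bolts fit side by side, lengthwise. For bolts that pass the gauge. It may stand at the left or the right
- tray_long: the longer open sheet-metal tray, 186 x 126 mm outside, inside 180 mm long, inside 120 mm wide; walls 22 mm high and 3 mm thick, floor 3 mm thick. Fixed. Origin: centre of its underside on the bench; x axis along its length, y across. Two bolts fit side by side, lengthwise. For bolts that do not pass. It may stand at the left or the right
- tape_roll: bystander: roll of tape, 98 mm across and 24 mm high, loose; origin at the centre of its underside
- spanner: bystander: open spanner 170 mm long, 27 mm wide, 8 mm thick, loose; origin at the centre of its underside

How it is judged:
By the outcome, as a careful person would: the job done as asked, in the order asked, and still so for the second after the job is handed in, with the robot touching nothing.
It also fails if it takes over 64 s, if anything falls off the work surface, if the arm or the gripper's body presses on something with over 40 N, if the wrist force passes 120 N, or if a joint passes its speed limit or range.

## Robot

A 6-joint arm with a two-finger parallel gripper is mounted at the origin on a cart in front of the work surface, level with it; the furniture and walls round the work are solid. World frame = base frame: x ahead of the robot, y to its left, z up, the work surface at z = 0. Lengths are in m, angles in rad, forces in N, time in s.
With the tool pointing down it reaches from about 0.275 to 0.875 m from the base axis. Payload 12.5 kg.
Tool frame: the origin (TCP) lies on the centre line of the jaws, within the pads' length; the fingertips stand r.finger_overhang ahead of it and the grasp point (between the pads) lies 3 mm ahead of it (r.finger_overhang is the distance from the TCP to the fingertips, in m); z points along the fingers, y is the direction in which the jaws open and shut (so a half turn about z gives the same grasp; the last joint's range is limited). The gripper opens to 85 mm and grips with 20 to 120 N. Pads are 22 mm wide; open, the fingers measure 114 mm over their backs; the gripper's body (76 mm by 85 mm) begins 54 mm behind the grasp point. The pads swing forward as they close: fully open they stand 13 mm farther back than shut.
Start: joints at [-1.41, 0.351, 1.652, -0, 1.139, -0.085], TCP at [0.134, -0.533, 0.253] pointing down, gripper open.
Joint ranges: [-2.75, 2.75], [-0.79, 2.1], [0.01, 2.65], [-1.57, 4.71], [0.07, 3.14], [-2.87, 2.87]. Speed limits (rad/s): [2.22, 2.22, 2.79, 3.14, 3.14, 3.14].

## Interface

Orientations are given as a unit quaternion [x, y, z, w].
In Python, from cell import r, optics gives the robot as it stands. The module is installed in compiled form; this text tells all that it offers. Calls block until the motion is done:
- r.move_to(position, orientation): joint-space move of the TCP to a pose.
- r.move_linear(position, rot=None, vel=0.15): straight line of the TCP; rot=None keeps the orientation; vel is the mean speed in m/s.
- r.set_joints(angles): joint-space move.
- r.set_gripper(opening, squeeze=None): opening from 0.0 (shut) to 1.0 (fully open); squeeze is the grip in N (None keeps the last); returns when the fingers have stopped.
- r.sleep(seconds).
- r.inverse_kinematics(position, orientation): joint angles nearest the present ones, or None.
- optics.get_image(name): name is "side" or "top"; returns a dict with "pixels" (480x640x3 uint8, red, green, blue), "depth" (480x640 float32, m along the optical axis (not along the pixel's ray), 0 where there is no reading), "fx", "fy", "cx", "cy" (pixels), "camera_from_world" (4x4, takes a point from world to camera coordinates). Camera axes: x right, y down, z forward; pixel columns grow to the right and rows downward; lengths in m; the calibration is good to about 2 mm. A picture is of the moment at which its call begins.
A pose or a line that the arm cannot do raises r.PlanningError and nothing moves.
- r.hand_in(): hands the job in, once; it reports no verdict.
Readings, each from a call of its own:
- r.current_t(): time.
- r.current_q(): joint angles.
- r.current_qvel(): joint speeds.
- r.current_effort(): joint torques, N m.
- r.current_tool_pos(): TCP position.
- r.current_ee_rot(): TCP orientation.
- r.current_contact_force(): force on the tool from outside, world axes, zero at the start.
- r.current_torque(): the same for the moment, N m.
- r.current_opening(): opening from 0.0 (shut) to 1.0 (fully open).
Only numpy, scipy, OpenCV 4.12 (cv2) and the standard library are available. Lean on these libraries where they do the work, as an engineer would, in place of code of your own. Each camera call takes 0.05 s, during which the arm holds its last target.

## Working session

There is one attempt and no reset: what is moved stays moved. The work goes in short steps, each a Python script; the robot and the scene stay as the last script left them, time stands still between calls to the robot, and variables do not carry over. Pictures are saved under pics/ and viewed, and the job is handed in when it is done.

```bash
mkdir -p pics; python3 - <<'E'
from cell import r, optics
import cv2, numpy as np
for n in ("top","side"):
    d=optics.get_image(n)
    np.savez(f"{n}0.npz",**d)
    cv2.imwrite(f"pics/{n}0.png",d["pixels"][:,:,::-1])
    print(n,d["fx"],d["fy"],d["cx"],d["cy"]);print(np.round(d["camera_from_world"],4).tolist())
print(r.current_t(),r.finger_overhang,r.current_ee_rot(),r.current_opening(),r.current_contact_force())
E
```

```text
top 462.3468595419751 462.3468595419751 318.7142215421299 239.7850301218139
[[0.0207, -0.9998, 0.0007, -0.0256], [-0.9966, -0.0207, -0.0795, 0.5743], [0.0795, 0.001, -0.9968, 1.113], [0.0, 0.0, 0.0, 1.0]]
side 503.31404688272664 503.31404688272664 319.5649810539746 241.3072598263453
[[-0.9711, -0.2378, 0.0185, 0.5394], [-0.168, 0.627, -0.7606, 0.1534], [0.1693, -0.7418, -0.6489, 1.2107], [0.0, 0.0, 0.0, 1.0]]
0.1 0.022 [ 9.92456113e-01  1.22599322e-01 -1.96299296e-05 -5.19657237e-04] 1.0026377208539405 [-0.7450664   0.88421865  0.25145135]
```

View pics/top0.png

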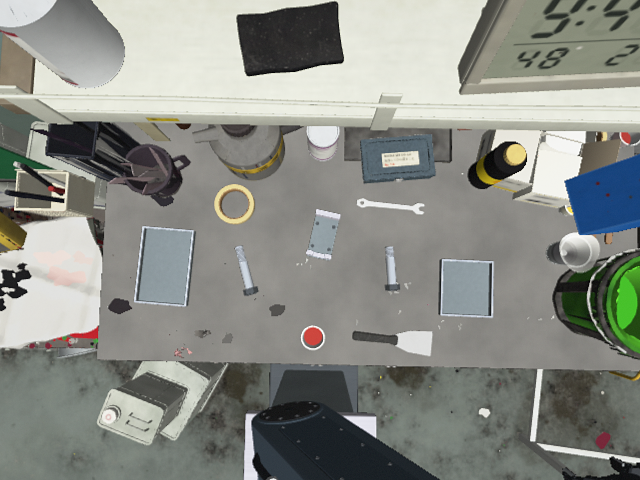

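View pics/side0.png

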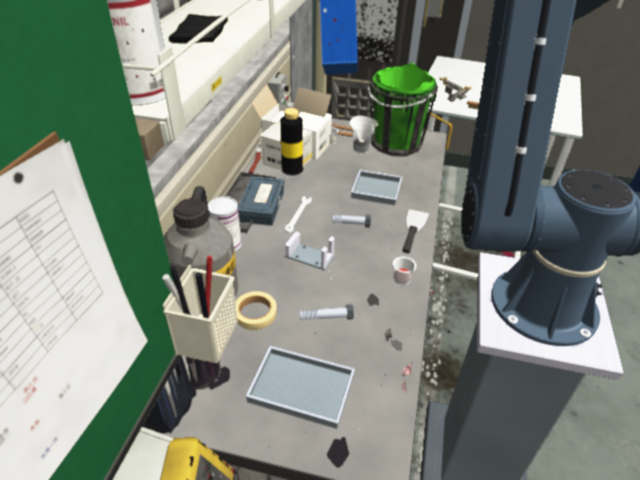

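The top view shows the longer tray at left (165,266) and the shorter one at right (466,288). The bolts are at (246,270) and (391,268) with their heads toward the robot. The gauge is at (323,234), the tape at (234,204) and the spanner at (390,207). I'll enlarge both views next.

```bash
python3 - <<'E'
import cv2, numpy as np
t=np.load("top0.npz")["pixels"][:,:,::-1]; s=np.load("side0.npz")["pixels"][:,:,::-1]
a=cv2.resize(t[200:305,220:420],None,fx=4,fy=4,interpolation=cv2.INTER_CUBIC)
b=cv2.resize(s[195:330,225:385],None,fx=4.4,fy=4.4,interpolation=cv2.INTER_CUBIC)
cv2.imwrite("pics/tz.png",a);cv2.imwrite("pics/sz.png",b)
E
```

```text
(no output)
```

View pics/tz.png

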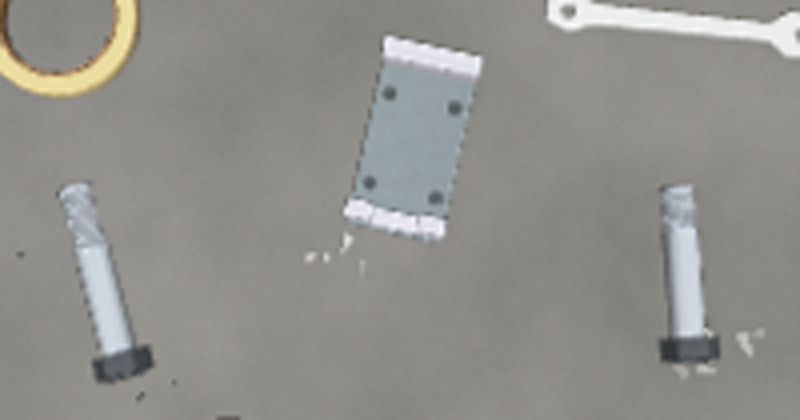

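View pics/sz.png

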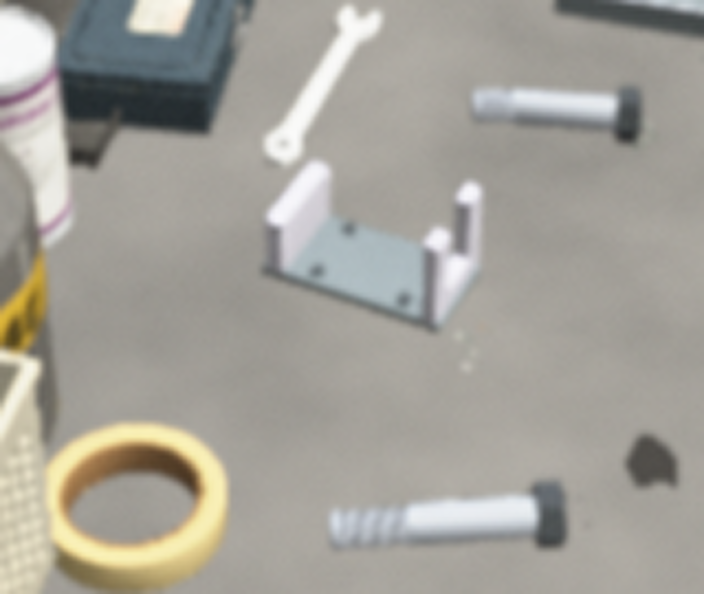

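```bash
cat > vis.py <<'E'
import numpy as np, cv2
class Cam:
    def __init__(s,d):
        s.d=d; T=np.array(d["camera_from_world"]); s.R=T[:3,:3]; s.t=T[:3,3]; s.c=-s.R.T@s.t
        s.K=np.array([[d["fx"],0,d["cx"]],[0,d["fy"],d["cy"]],[0,0,1.]]); s.img=np.array(d["pixels"])[:,:,::-1].copy(); s.depth=np.array(d["depth"])
    def ray(s,uv): 
        v=s.R.T@np.linalg.inv(s.K)@np.array([uv[0],uv[1],1.]); return v
    def plane(s,uv,z):
        v=s.ray(uv); return s.c+v*(z-s.c[2])/v[2]
    def proj(s,p):
        q=s.K@(s.R@np.asarray(p)+s.t); return q[:2]/q[2]
    def cloud(s,mask):
        v,u=np.nonzero(mask&(s.depth>0)); z=s.depth[v,u]
        X=np.linalg.inv(s.K)@np.vstack([u*z,v*z,z]); return (s.R.T@(X-s.t[:,None])).T
def tri(c1,p1,c2,p2):
    a,b=c1.ray(p1),c2.ray(p2); A=np.stack([a,-b],1); k=np.linalg.lstsq(A,c2.c-c1.c,rcond=None)[0]
    P,Q=c1.c+a*k[0],c2.c+b*k[1]; return (P+Q)/2,np.linalg.norm(P-Q)
def blobs(cam,roi,lo=None):
    x0,y0,x1,y1=roi
    g=cv2.cvtColor(cam.img,cv2.COLOR_BGR2GRAY); r=g[y0:y1,x0:x1]; return g
E
python3 - <<'E'
from vis import *
top=Cam(np.load("top0.npz")); side=Cam(np.load("side0.npz"))
def comp(cam,roi,f,amin=15):
    x0,y0,x1,y1=roi; m=np.zeros(cam.img.shape[:2],np.uint8); g=cv2.cvtColor(cam.img,cv2.COLOR_BGR2GRAY)
    m[y0:y1,x0:x1]=(f(g.astype(int))[y0:y1,x0:x1])*255
    n,l,st,ce=cv2.connectedComponentsWithStats(m); i=1+np.argmax(st[1:,4]); return (l==i),ce[i],st[i]
R={"L":((232,240,262,300),(292,300,358,326)),"R":((378,240,404,297),(328,210,374,232))}
for k,(rt,rs) in R.items():
    for nm,cam,roi in (("top",top,rt),("side",side,rs)):
        g=cv2.cvtColor(cam.img,cv2.COLOR_BGR2GRAY); 
        ms,cs,ss=comp(cam,roi,lambda g:g>150); mh,ch,sh=comp(cam,roi,lambda g:g<85)
        print(k,nm,"shank",cs.round(1),ss,"head",ch.round(1),sh)
        P=cam.cloud(ms);H=cam.cloud(mh);print("  depth z shank pct",np.percentile(P[:,2],[10,50,95]).round(4),P.mean(0).round(4),"head",np.percentile(H[:,2],[10,50,95]).round(4),H.mean(0).round(4))
        cs_=cv2.minAreaRect(np.argwhere(ms)[:,::-1].astype(np.float32)); print("  rect",np.round(cs_[0],1),np.round(cs_[1],1),round(cs_[2],1))
        if nm=="top": keep=(cs,ch)
    for nm,i,j in(("shank",cs,keep[0]),("head",ch,keep[1])):
        print(k,nm,"tri",tri(top,j,side,i))
def box(cam,roi,f,nm,z):
    m,c,s=comp(cam,roi,f); cnt=max(cv2.findContours(m.astype(np.uint8),cv2.RETR_EXTERNAL,cv2.CHAIN_APPROX_NONE)[0],key=cv2.contourArea)
    rc=cv2.minAreaRect(cnt); b=cv2.boxPoints(rc); W=np.array([cam.plane(p,z) for p in b]); print(nm,s,b.round(1).tolist()); print(W.round(4).tolist(),"mid",W.mean(0).round(4), [round(float(np.linalg.norm(W[i]-W[i-1])),4) for i in range(4)])
    P=cam.cloud(m);print("  z",np.percentile(P[:,2],[2,10,50,90,98]).round(4))
for n,roi in(("trayL",(125,220,205,312)),("trayR",(430,250,505,322))):
    box(top,roi,lambda g:(np.abs(g-g)==0)&((top.img[:,:,0].astype(int)-top.img[:,:,2])>8),n,.022)
roi=(300,200,350,265)
box(top,roi,lambda g:(top.img[:,:,0].astype(int)-top.img[:,:,2]>8)|(g>170),"gauge",.008)
m,c,s=comp(top,roi,lambda g:g>190); print(c,s)
for nm,y in(("stop",(200,222)),("notch",(240,265))):
    m,c,s=comp(top,(300,y[0],350,y[1]),lambda g:g>190); P=top.cloud(m); print(nm,c,s,P.shape,np.percentile(P[:,2],[5,25,50,75,95]).round(4),P.mean(0).round(4))
E
```

```text
L top shank [243.6 267.4] [235 246  18  43 319] head [254.9 289.5] [253 287   5   7  26]
  depth z shank pct [0.0173 0.0216 0.0265] [0.5036 0.1688 0.0215] head [0.0182 0.0245 0.0314] [0.4501 0.1391 0.0241]
  rect [243.4 266.6] [43.2  7.8] 76.0
L side shank [322.4 312.4] [ 292  300   66   26 1523] head [349.8 315.2] [347 311   6   8  31]
  depth z shank pct [-0.0034 -0.0006  0.0227] [0.5095 0.1604 0.0036] head [0.0153 0.0199 0.0275] [0.4437 0.1674 0.02  ]
  rect [324.5 312.5] [25. 65.] 90.0
L shank tri (array([0.50531794, 0.17011976, 0.01469654]), np.float64(0.003920621305978882))
L head tri (array([ 0.44801536,  0.14329367, -0.00776913]), np.float64(0.002282963052195507))
R top shank [391.  265.3] [386 246  12  38 260] head [387.1 287.1] [385 284   5   7  28]
  depth z shank pct [0.0176 0.0223 0.0273] [ 0.5159 -0.1919  0.0219] head [0.02   0.0252 0.0319] [ 0.4625 -0.1823  0.0253]
  rect [390.8 264.8] [37.7  7.9] 83.1
R side shank [347.6 217.8] [328 210  46  22 614] head [367.3 222.6] [365 219   5   8  32]
  depth z shank pct [-0.003   0.0001  0.0238] [ 0.5229 -0.2069  0.0051] head [0
[... 984 characters left out ...]
02  0.0033  0.0224  0.0262]
gauge [ 306  209   35   51 1106] [[305.3999938964844, 254.5], [316.1000061035156, 208.39999389648438], [340.20001220703125, 214.0], [329.5, 260.1000061035156]]
[[0.5384, 0.0186, 0.008], [0.6545, -0.0055, 0.008], [0.6417, -0.0661, 0.008], [0.5258, -0.0414, 0.008]] mid [ 0.5901 -0.0236  0.008 ] [0.0614, 0.1186, 0.0619, 0.1185]
  z [0.0035 0.0051 0.0086 0.0452 0.0657]
[327.36220472 213.66141732] [316 209  24  10 127]
stop [327.36220472 213.66141732] [316 209  24  10 127] (127, 3) [0.0384 0.0423 0.0446 0.0461 0.0482] [ 0.6368 -0.0333  0.0441]
notch [318.11538462 254.35576923] [306 250  25   9 104] (104, 3) [0.0189 0.0215 0.0589 0.0649 0.0684] [ 0.5378 -0.0129  0.0436]
```

```bash
python3 - <<'E'
from vis import *
top=Cam(np.load("top0.npz")); side=Cam(np.load("side0.npz"))
print("cams",top.c.round(3),side.c.round(3))
R={"L":((232,242,262,298),(292,300,358,326)),"R":((381,240,402,293),(328,210,374,232))}
out={}
for k,(rt,rs) in R.items():
    ax={}
    for nm,cam,roi in (("top",top,rt),("side",side,rs)):
        x0,y0,x1,y1=roi; sub=cv2.GaussianBlur(cam.img,(3,3),0).astype(int); g=cv2.cvtColor(cam.img,cv2.COLOR_BGR2GRAY).astype(float)
        bg=np.median(np.concatenate([g[y0:y1,x0:x0+3].ravel(),g[y0:y1,x1-3:x1].ravel()]))
        ms=np.zeros(g.shape,bool); mh=ms.copy()
        sh=g[y0:y1,x0:x1]; b=sub[y0:y1,x0:x1]; 
        ms[y0:y1,x0:x1]=sh>bg+22; mh[y0:y1,x0:x1]=sh<bg-25
        def big(m):
            n,l,st,ce=cv2.connectedComponentsWithStats(m.astype(np.uint8)); return l==1+np.argmax(st[1:,4])
        ms,mh=big(ms),big(mh)
        p=np.argwhere(ms)[:,::-1].astype(np.float32); vx,vy,cx,cy=cv2.fitLine(p,cv2.DIST_L2,0,.01,.01).ravel(); d=np.array([vx,vy]);c=np.array([cx,cy])
        hc=np.argwhere(mh)[:,::-1].mean(0)
        if np.dot(hc-c,d)>0:d=-d
        t=(p-c)@d; u0,u1=c+d*t.min(),c+d*t.max()
        print(k,nm,"bg",bg,"n",len(p),mh.sum(),"under-head px",u0.round(1),"tip",u1.round(1),"head",hc.round(1),"hw",np.abs((p-c)@np.array([-d[1],d[0]])).max().round(1))
        ax[nm]=(u0,u1)
        P=cam.cloud(cv2.erode(ms.astype(np.uint8),np.ones((3,3)))>0); print("   depth top z",np.percentile(P[:,2],[10,50,90]).round(4))
        A,B=cam.plane(u0,.0155),cam.plane(u1,.0105)
        v=B-A; print("   planes: under",A.round(4),"tip",B.round(4),"L",np.linalg.norm(v).round(4),"yaw",np.degrees(np.arctan2(v[1],v[0])).round(2),"origin",(A+.045*v/np.linalg.norm(v)).round(4))
    # tri via ends
    for i,n in((0,"under"),(1,"tip")): print("  tri",n,[np.round(x,4) for x in tri(top,ax["top"][i],side,ax["side"][i])])
t=top.img[200:270,295:355]; s=side.img[225:280,278:345]
cv2.imwrite("pics/g.png",cv2.resize(np.hstack([cv2.resize(t,None,fx=6,fy=8)*1]),None,fx=1,fy=1))
cv2.imwrite("pics/gt.png",cv2.resize(t,None,fx=8,fy=8,interpolation=cv2.INTER_NEAREST)); cv2.imwrite("pics/gs.png",cv2.resize(s,None,fx=10,fy=10,interpolation=cv2.INTER_NEAREST))
# gauge by depth
for cam,nm,roi in((top,"top",(300,200,350,265)),(side,"side",(280,225,340,275))):
    m=np.zeros(cam.depth.shape,bool); m[roi[1]:roi[3],roi[0]:roi[2]]=1; P=cam.cloud(m)
    for n,sel in(("stop",(P[:,2]>.041)&(P[:,2]<.049)&(P[:,0]>.6)),("post",(P[:,2]>.061)&(P[:,0]<.58))):
        Q=P[sel]; print(nm,n,len(Q),Q.mean(0).round(4),Q.min(0).round(4),Q.max(0).round(4))
        w=Q[:,:2]-Q[:,:2].mean(0); a=np.linalg.svd(w)[2][0]; print("  plate dir deg",np.degrees(np.arctan2(a[1],a[0])).round(2), "ext",np.ptp(w@a).round(4))
E
```

```text
cams [ 0.484 -0.015  1.155] [0.345 0.93  0.892]
L top bg 143.0 n 268 107 under-head px [249.1 287.4] tip [237.9 245.8] head [250.5 290.6] hw 3.9
   depth top z [0.0198 0.023  0.0263]
   planes: under [0.4545 0.1547 0.0155] tip [0.5566 0.1865 0.0105] L 0.1071 yaw 17.26 origin [0.4974 0.1681 0.0134]
L side bg 167.0 n 206 114 under-head px [346.  310.4] tip [315.9 312. ] head [349.6 311.7] hw 3.8
   depth top z [0.0201 0.0225 0.0253]
   planes: under [0.4556 0.1514 0.0155] tip [0.5229 0.1695 0.0105] L 0.0699 yaw 15.05 origin [0.4989 0.163  0.0123]
  tri under [array([0.4548, 0.1543, 0.0188]), np.float64(0.0006)]
  tri tip [array([0.5381, 0.1816, 0.0233]), np.float64(0.0356)]
R top bg 134.0 n 246 100 under-head px [392.6 283.4] tip [389.4 246. ] head [391.5 286.6] hw 4.4
   depth top z [0.0195 0.0229 0.0268]
   planes: under [ 0.4717 -0.1971  0.0155] tip [ 0.5637 -0.1893  0.0105] L 0.0925 yaw 4.82 origin [ 0.5165 -0.1933  0.0131]
R side bg 156.0 n 154 121 under-head px [364.1 218.5] tip [332.9 216.3] head [361.4 221.9] hw 2.7
   depth top z [0.0188 0.0227 0.0258]
   planes: under [ 0.4748 -0.2022  0.0155] tip [ 0.564  -0.1954  0.0105] L 0.0896 yaw 4.35 origin [ 0.5196 -0.1988  0.013 ]
  tri under [array([ 0.4729, -0.1961,  0.0203]), np.float64(0.0024)]
  tri tip [array([ 0.563 , -0.1886,  0.0158]), np.float64(0.0006)]
top stop 111 [ 0.6372 -0.0341  0.0448] [ 0.6266 -0.0617  0.041 ] [ 0.6478 -0.0033  0.0488]
  plate dir deg -102.13 ext 0.0593
top post 58 [ 0.5385 -0.0123  0.0654] [ 0.5287 -0.0412  0.0613] [0.5489 0.0158 0.0696]
  plate dir deg -101.76 ext 0.059
side stop 81 [ 0.6375 -0.0284  0.044 ] [ 0.6266 -0.06    0.041 ] [6.489e-01 6.000e-04 4.830e-02]
  plate dir deg 79.59 ext 0.0608
side post 43 [ 0.5395 -0.0083  0.0644] [ 0.5293 -0.043   0.0617] [0.5489 0.0205 0.0677]
  plate dir deg 78.18 ext 0.0649
```

View pics/gt.png

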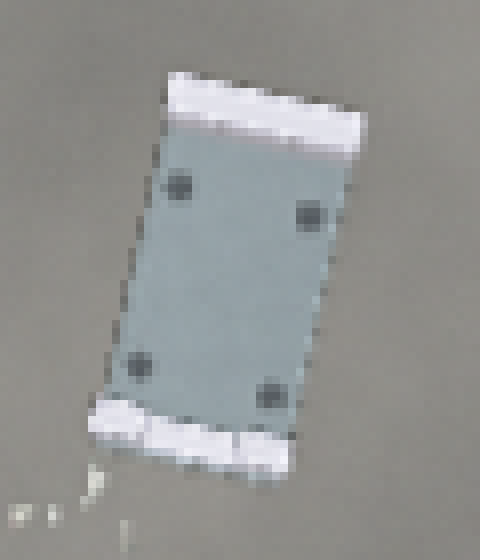

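View pics/gs.png

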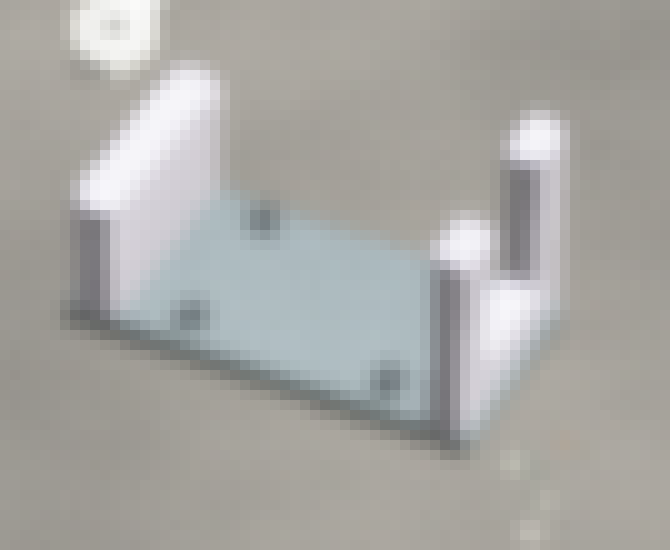

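```bash
python3 - <<'E'
from vis import *
top=Cam(np.load("top0.npz")); side=Cam(np.load("side0.npz"))
pt=np.array([318.6,253.9]); ps=np.array([327.6,243.0]); st=np.array([327.7,213.7]); ss=np.array([292.1,237.9])
P=tri(top,pt,side,ps);S=tri(top,st,side,ss);print("post tri",P,"stop tri",S)
A,B=top.plane(pt,.066),top.plane(st,.045);C,D=side.plane(ps,.066),side.plane(ss,.045);print(A,B,C,D)
for p,q in((A,B),(C,D)):
    v=q-p;print(np.degrees(np.arctan2(v[1],v[0])),np.linalg.norm(v[:2]))
from cell import r
from scipy.spatial.transform import Rotation as Ro
def quat(yaw,tilt=0): 
    cx=np.array([np.cos(yaw)*np.cos(tilt),np.sin(yaw)*np.cos(tilt),-np.sin(tilt)]); z=np.array([-np.cos(yaw)*np.sin(tilt),-np.sin(yaw)*np.sin(tilt),-np.cos(tilt)]); y=np.cross(z,cx); return Ro.from_matrix(np.stack([cx,y,z],1)).as_quat()
for nm,p,yaw in(("L",(.497,.168,.025),17.3),("R",(.5165,-.1935,.025),4.8),("g",(.58,-.02,.05),-12),("tl",(.5,.36,.03),-3),("tr",(.465,-.377,.03),-1.5)):
    for f in(0,180): 
        q=r.inverse_kinematics(p,quat(np.radians(yaw+f))); print(nm,f,None if q is None else np.round(q,2))
E
```

```text
post tri (array([ 0.53852528, -0.01398381,  0.06551318]), np.float64(0.0013364525269737916)) stop tri (array([ 0.63757775, -0.03392778,  0.04442936]), np.float64(0.0017154443704530363))
[ 0.53784105 -0.01409148  0.066     ] [ 0.63664823 -0.03407218  0.045     ] [ 0.53907711 -0.01335758  0.066     ] [ 0.63825471 -0.03324993  0.045     ]
-11.432135267109265 0.10080718161161505
-11.341496971218515 0.10115286389651039
L 0 [ 0.24  0.65  1.85 -0.    0.63  1.51]
L 180 [ 0.24  0.65  1.85 -0.    0.63 -1.64]
R 0 [-0.44  0.69  1.78 -0.    0.67  1.04]
R 180 [-0.44  0.69  1.78 -0.    0.67 -2.1 ]
g 0 [-0.11  0.68  1.7  -0.    0.76  1.67]
g 180 [-0.11  0.68  1.7  -0.    0.76 -1.48]
tl 0 [ 0.55  0.76  1.6  -0.    0.78  2.17]
tl 180 [ 0.55  0.76  1.6  -0.    0.78 -0.97]
tr 0 [-0.76  0.74  1.65 -0.    0.75  0.84]
tr 180 [-0.76  0.74  1.65 -0.    0.75 -2.3 ]
```

```bash
cat > rob.py <<'E'
import numpy as np
from cell import r, optics
from scipy.spatial.transform import Rotation as Ro
def quat(yawdeg,tilt=0): 
    yaw=np.radians(yawdeg);tilt=np.radians(tilt)
    cx=np.array([np.cos(yaw)*np.cos(tilt),np.sin(yaw)*np.cos(tilt),-np.sin(tilt)]); z=np.array([-np.cos(yaw)*np.sin(tilt),-np.sin(yaw)*np.sin(tilt),-np.cos(tilt)]); y=np.cross(z,cx); return Ro.from_matrix(np.stack([cx,y,z],1)).as_quat()
D=.0118  # axis of bolt ahead of TCP along tool z
GY=-11.6; GO=np.array([.5336,-.0129,0]); GX=np.array([np.cos(np.radians(GY)),np.sin(np.radians(GY)),0])
BOLT={"R":((.5165,-.194,.0136),4.7),"L":((.4975,.1675,.0136),17.0)}
def tcp(o,yaw,tilt):
    q=quat(yaw,tilt); return np.array(o)-D*Ro.from_quat(q).as_matrix()[:,2],q
def say(s): print(s,"t",round(r.current_t(),2),"p",np.round(r.current_tool_pos(),4),"F",np.round(r.current_contact_force(),1),"open",round(r.current_opening(),3))
def snap(n,tag):
    import cv2
    d=optics.get_image(n); np.savez(f"{tag}_{n}.npz",**d); cv2.imwrite(f"pics/{tag}_{n}.png",d["pixels"][:,:,::-1])
def pick(k):
    o,y=BOLT[k]; p,q=tcp(o,y,3)
    r.set_gripper(.6,60); r.move_to(p+[0,0,.08],q); r.move_linear(p,vel=.12); say("down")
    r.set_gripper(0,60); say("closed"); r.move_linear(p+[0,0,.10],vel=.15); say("up")
E
python3 - <<'E'
from rob import *
pick("R"); snap("top","pR"); snap("side","pR")
E
python3 - <<'E'
import cv2
a=cv2.imread("pics/pR_side.png")[130:270,280:440];b=cv2.imread("pics/pR_top.png")[200:340,330:490]
import numpy as np
cv2.imwrite("pics/pRz.png",cv2.resize(np.hstack([a,b]),None,fx=2.5,fy=2.5,interpolation=cv2.INTER_CUBIC))
E
```

```text
down t 3.27 p [ 0.5175 -0.1942  0.0259] F [-0.5  0.7  0.9] open 0.597
closed t 3.67 p [ 0.5175 -0.1939  0.0263] F [-0.7  2.9  5.9] open 0.236
up t 4.48 p [ 0.5166 -0.1937  0.1246] F [ 0.5 -0.1 -3.6] open 0.234
```

View pics/pRz.png

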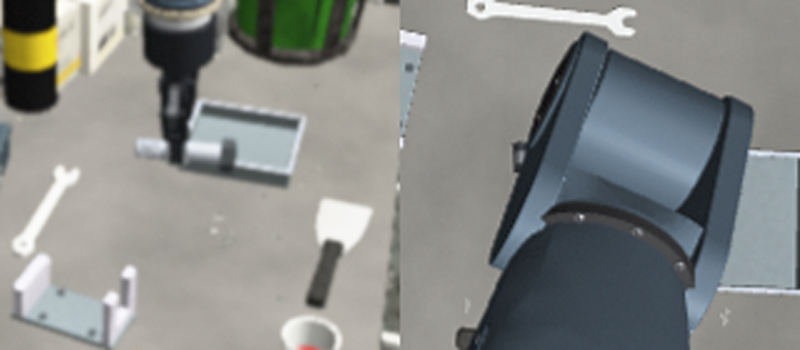

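```bash
cat >> rob.py <<'E'
def gpose(gx,z,dy=0): return GO+GX*gx+np.array([-GX[1],GX[0],0])*dy+np.array([0,0,z+D])
def F(): return np.array(r.current_contact_force())
def gf(f): return np.array([f@GX,f@np.array([-GX[1],GX[0],0]),f[2]])
def push(f0,start,z,dy=0,lim=2.5,stop=.056,step=.001):
    g=start
    while g<stop:
        g+=step; r.move_linear(gpose(g,z,dy),vel=.03); f=gf(F()-f0)
        if f[0]<-lim: break
    print("push end gx",round(g,4),"f",f.round(1),"t",round(r.current_t(),2)); return g
E
python3 - <<'E'
from rob import *
q=quat(GY,0)
r.move_to(gpose(.037,.12),q); say("over")
r.move_linear(gpose(.037,.075),vel=.1); r.sleep(.15); f0=np.mean([F() for _ in range(5)],0); print(f0)
r.move_linear(gpose(.037,.0615),vel=.05); print(gf(F()-f0)); 
np.save("f0.npy",f0)
g=push(f0,.037,.0615); np.save("g.npy",g)
snap("side","gR"); snap("top","gR")
E
python3 - <<'E'
import cv2
a=cv2.imread("pics/gR_side.png")[190:280,260:370]
cv2.imwrite("pics/gRz.png",cv2.resize(a,None,fx=6,fy=6,interpolation=cv2.INTER_CUBIC))
E
```

```text
over t 5.34 p [ 0.5696 -0.0205  0.1313] F [ 0.1 -1.4 -2.4] open 0.233
[-0.26080538 -0.57150009 -2.98529231]
[0.29505902 0.54902738 0.39122104]
push end gx 0.046 f [-5.   0.6  1.2] t 8.76
```

View pics/gRz.png

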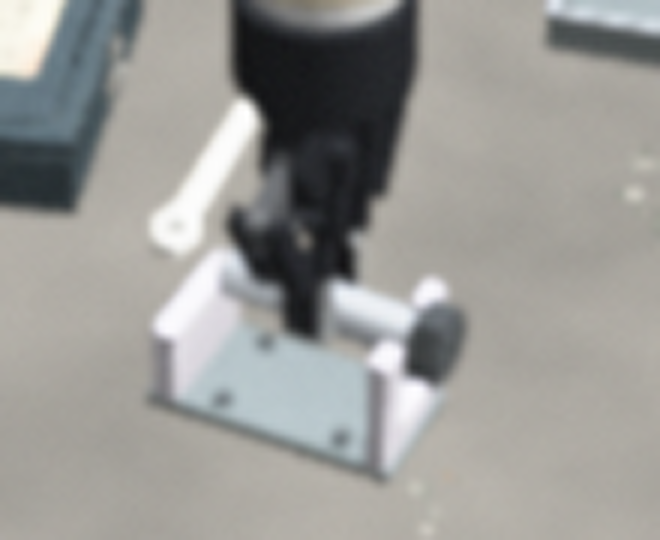

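The bolt shank is in the notch with its head against the outer face of the plate, around (437,345) in the enlargement. Contact came at gauge x = 46 mm. I'll lower it now.

```bash
cat >> rob.py <<'E'
def lower(f0,g,z0,zmin=.0305,lim=5,dy=0):
    z=z0
    while z>zmin:
        near=z<=.0375 or .0525<z<=.0595
        z-=.001 if near else .003
        r.move_linear(gpose(g,z,dy),vel=.03); f=gf(F()-f0)
        if f[2]>lim or abs(f[1])>8: break
    print("lower end axis z",round(z,4),"actual",round(r.current_tool_pos()[2]-D,4),"f",f.round(1),"t",round(r.current_t(),2)); return z
E
python3 - <<'E'
from rob import *
f0=np.load("f0.npy"); g=float(np.load("g.npy"))-.0006
r.move_linear(gpose(g,.0615),vel=.03); print(gf(F()-f0))
z=lower(f0,g,.0615); np.save("z.npy",z)
snap("side","hR")
E
python3 - <<'E'
import cv2
a=cv2.imread("pics/hR_side.png")[190:280,260:370]
cv2.imwrite("pics/hRz.png",cv2.resize(a,None,fx=6,fy=6,interpolation=cv2.INTER_CUBIC))
E
```

```text
[-3.23837448  1.2019573   0.18208947]
lower end axis z 0.0325 actual 0.033 f [-7.6  1.1  7.7] t 13.36
```

View pics/hRz.png

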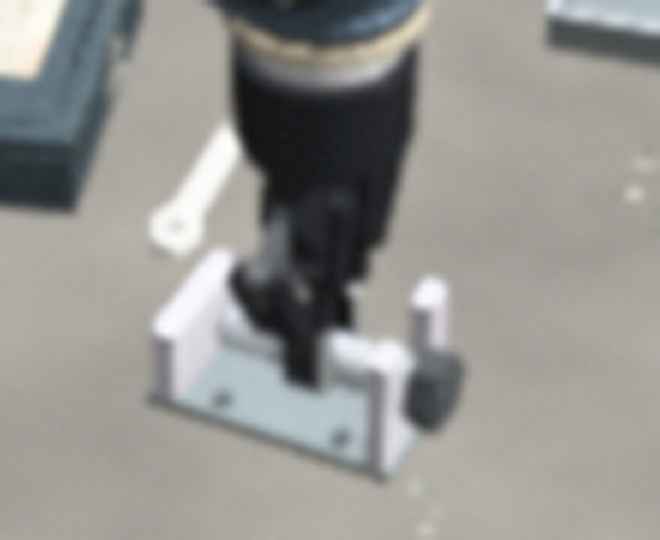

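The first bolt (right-hand one) went down in front of the stop. Its axis seated at 33 mm and the head is on the plate at (433,385), so it is short. It goes in the right-hand tray.

```bash
cat >> rob.py <<'E'
TR={"short":((.4647,-.3767),-1.6),"long":((.5033,.3644),-3.2)}
def place(kind,dx,dy):
    r.move_linear(gpose(float(np.load("g.npy"))-.0015,float(np.load("z.npy"))+.001),vel=.03)
    p=r.current_tool_pos(); r.move_linear(gpose(float(np.load("g.npy"))-.003,.125),vel=.15); say("clear")
    c,y=TR[kind]; a=np.radians(y); o=np.array([c[0]+dx*np.cos(a)-dy*np.sin(a),c[1]+dx*np.sin(a)+dy*np.cos(a)])
    P=lambda z:tcp((o[0],o[1],z),y,3)
    p,q=P(.11); r.move_to(p,q); say("over tray"); p,q=P(.03); r.move_linear(p,vel=.12); r.sleep(.1); f0=F()
    z=.022
    r.move_linear(P(z)[0],vel=.05)
    while z>.0165:
        if (F()-f0)[2]>4: break
        z-=.001; r.move_linear(P(z)[0],vel=.03)
    print("axis z",z,(F()-f0).round(1)); r.set_gripper(.36); say("released"); r.move_linear(P(.12)[0],vel=.15); say("up")
E
python3 - <<'E'
from rob import *
place("short",.005,.024)
r.move_to(*[np.array([.45,-.0,.25]),quat(17)]) if 0 else None
snap("top","tR");snap("side","tR")
E
python3 - <<'E'
import cv2,numpy as np
a=cv2.imread("pics/tR_side.png")[130:250,300:440];b=cv2.imread("pics/tR_top.png")[220:340,380:520]
cv2.imwrite("pics/tRz.png",cv2.resize(np.hstack([a,b]),None,fx=2.8,fy=2.8,interpolation=cv2.INTER_CUBIC))
E
```

```text
clear t 14.42 p [ 0.5754 -0.0215  0.136 ] F [ 0.1  0.  -4. ] open 0.233
over tray t 15.72 p [ 0.4714 -0.352   0.1216] F [-0.7  0.4 -3.2] open 0.235
axis z 0.016999999999999994 [-1.9  0.8  7.6]
released t 18.47 p [ 0.471  -0.3529  0.0288] F [-0.1 -0.7 -0.2] open 0.368
up t 19.3 p [ 0.4706 -0.3525  0.131 ] F [ 0.2 -0.2 -0.1] open 0.357
```

View pics/tRz.png

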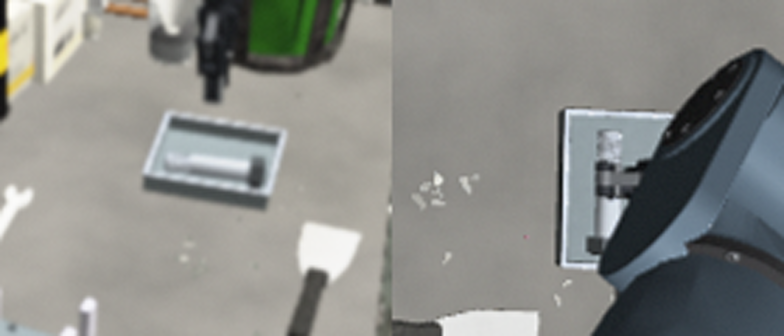

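The side view shows the first bolt lying flat in the short tray at about (215,168) in the crop. Next I pick up the left-hand bolt.

```bash
sed -i 's/^D=.0118/D=.0125/' rob.py; python3 - <<'E'
from rob import *
pick("L"); 
q=quat(GY,0)
r.move_to(gpose(.037,.12),q); say("over")
r.move_linear(gpose(.037,.075),vel=.1); r.sleep(.15); f0=np.mean([F() for _ in range(5)],0); print(f0)
r.move_linear(gpose(.037,.0615),vel=.05); print(gf(F()-f0)); 
np.save("f0.npy",f0)
g=push(f0,.037,.0615); np.save("g.npy",g)
snap("side","gL")
E
python3 - <<'E'
import cv2
a=cv2.imread("pics/gL_side.png")[190:280,260:370]
cv2.imwrite("pics/gLz.png",cv2.resize(a,None,fx=6,fy=6,interpolation=cv2.INTER_CUBIC))
E
```

```text
down t 22.44 p [0.4985 0.1677 0.0266] F [-0.  -0.2  0.3] open 0.6
closed t 22.82 p [0.4985 0.168  0.0269] F [-1.7  1.3  6.2] open 0.236
up t 23.63 p [0.4976 0.1676 0.1253] F [ 0.9 -0.2 -3.2] open 0.227
over t 24.46 p [ 0.5693 -0.0199  0.1318] F [-0.3  0.9 -2.8] open 0.227
[-0.18063178  0.5402291  -2.54890031]
[ 0.46620405 -1.41549898  0.17342915]
push end gx 0.046 f [-6.2 -0.3  1.5] t 27.88
```

View pics/gLz.png

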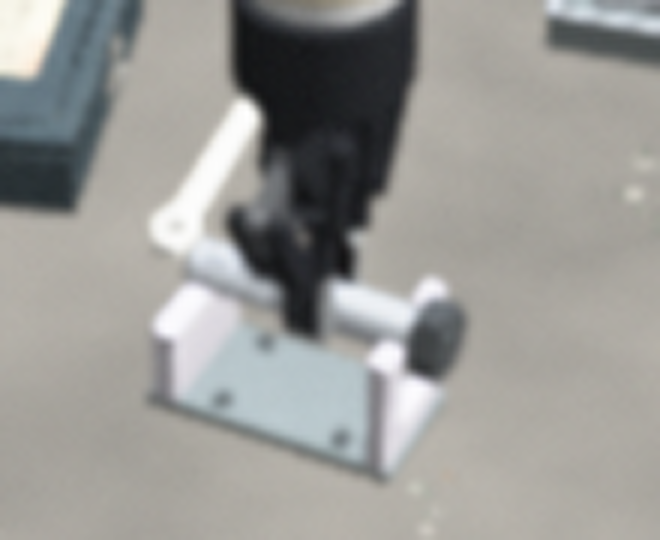

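The head bears on the plate and the tip reaches over the stop plate at about (205,262). I'll lower it gently.

```bash
python3 - <<'E'
from rob import *
f0=np.load("f0.npy"); g=float(np.load("g.npy"))-.0006
r.move_linear(gpose(g,.0615),vel=.03); print(gf(F()-f0))
z=lower(f0,g,.0615,lim=3.5); np.save("z.npy",z)
snap("side","hL")
E
python3 - <<'E'
import cv2
a=cv2.imread("pics/hL_side.png")[190:280,260:370]
cv2.imwrite("pics/hLz.png",cv2.resize(a,None,fx=6,fy=6,interpolation=cv2.INTER_CUBIC))
E
```

```text
[-3.52772268 -0.22286302  0.32481852]
lower end axis z 0.0555 actual 0.0557 f [-6.2 -0.7  3.7] t 29.18
```

View pics/hLz.png

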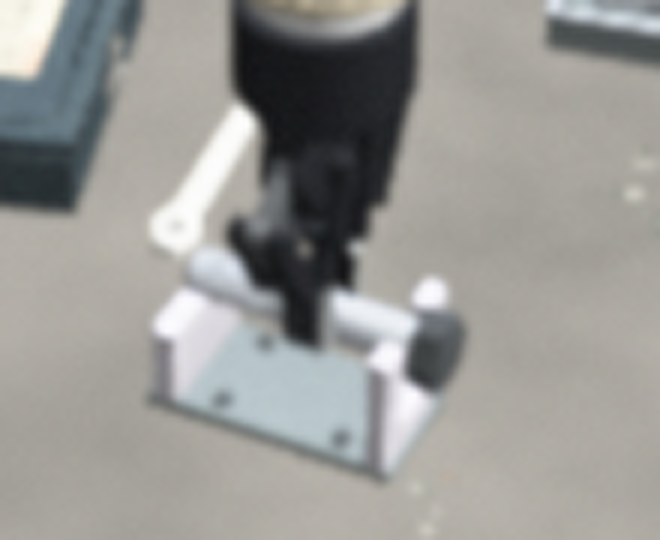

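It met resistance with the axis at 55.5 mm, as expected for a tip on the 45 mm stop. I'll confirm with a 0.6 mm nudge, then lay it in the long tray.

```bash
python3 - <<'E'
from rob import *
f0=np.load("f0.npy"); g=float(np.load("g.npy"))-.0006
r.move_linear(gpose(g,.0549),vel=.03); f=gf(F()-f0); r.sleep(.2); print(f,gf(F()-f0),r.current_tool_pos()[2]-D)
if f[2]>4:
    place("long",.0,.0)
    say("x"); r.move_to([.40,.12,.30],quat(0)); r.set_joints([-1.41,.351,1.652,0,1.139,-.085]); say("home")
snap("top","fin");snap("side","fin")
E
```

```text
[-8.96983438 -0.95659797  5.1138585 ] [-7.40111097 -0.09121131  5.70030401] 0.05531014066156531
clear t 30.53 p [ 0.5756 -0.0215  0.137 ] F [-1.1 -1.  -2.4] open 0.231
over tray t 31.99 p [0.5045 0.3634 0.1224] F [-0.1 -0.3 -2.1] open 0.233
axis z 0.016999999999999994 [-1.  -1.7  6.7]
released t 34.73 p [0.504  0.3644 0.0295] F [ 0.4  0.5 -0.8] open 0.362
up t 35.57 p [0.5035 0.3641 0.1316] F [ 0.1  0.6 -0.5] open 0.36
x t 35.57 p [0.5035 0.3641 0.1316] F [ 0.1  0.6 -0.5] open 0.36
home t 39.27 p [ 0.1343 -0.5332  0.2532] F [-0.3  0.1 -0.5] open 0.36
```

View pics/fin_top.png

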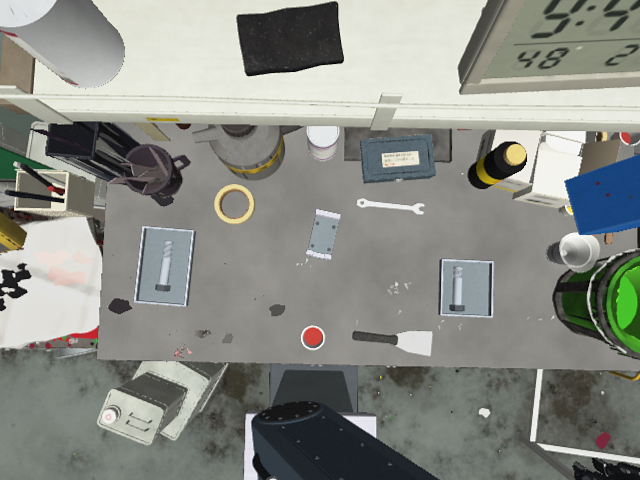

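View pics/fin_side.png

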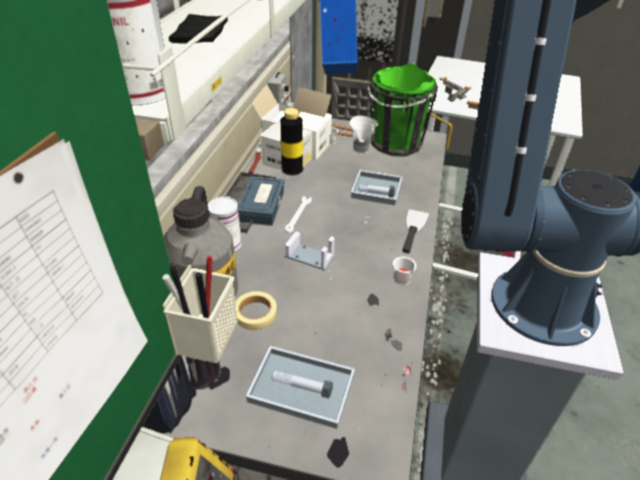

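Both bolts lie flat in their trays, the long one at (163,266) and the short one at (458,288) in the top view. The tape at (234,204), the spanner at (390,207) and the gauge are where they were, so I'm handing in.

```bash
python3 -c "
from cell import r
print(r.hand_in(), r.current_t())"
```

```text
the job is handed in; nothing more can be done
the job is handed in; nothing more can be done
```

Both bolts have been gauged one at a time and laid flat in their trays, and the job is handed in. The clock stood at about 39 s of the 64 s allowed.

- **Right-hand bolt (done first):** with its head on the notched plate, the tip went down in front of the stop plate. It seated on the notch floor with its axis at 33 mm and about 8 N of downward contact. It is short (about 92 mm by camera) and lies in the shorter tray, on the right.
- **Left-hand bolt:** its tip stopped on top of the stop plate with the axis at 55.5 mm. A further 0.6 mm nudge raised the contact to about 6 N and it stayed stopped. It is long (about 107 mm by camera) and lies in the longer tray, on the left.

The final pictures from both cameras show both bolts flat in their trays. The tape roll and spanner look unmoved by eye, and the arm was back at its start pose, clear of everything.

- **Measurements that disagreed:** the side view misread the left bolt's tip because of the thread, giving 70 mm and a 36 mm mismatch between views. I used the top view and the head-end point instead.
- **Grasp force:** each grasp briefly read about 6 N upward as the fingers closed, possibly a fingertip touching the bench.

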